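# Stamp the apparatus record sheet

### The job

The self-inking stamp has been left lying on its side: stand it up on its foot and let go, then take it anew by its cap and stamp the empty printed box on the clipboard's sheet: foot in the middle of the box and square with it (either way round), cap pressed all the way down without slamming and kept still a moment, then lifted straight off without sliding. Print nowhere else. Finish with the stamp standing on its foot on the bare desk, off the clipboard and let go, and leave the other apparatus where it is.

Things in the scene. Friction and masses are not known exactly. Their poses are not given: they have to be found in the camera images.
- stamp: self-inking stamp, black with grey trim, about 130 g, 94 mm tall standing; starts lying flat on a 52 mm wide side (36 mm high, origin 18 mm up), cap pointing away from the robot and to its left (10 to 80 deg from +x towards +y). Origin: centre of the foot's underside. Own z: from foot to cap; own x along the foot's 52 mm side, own y along its 36 mm side. Foot 8 mm high; above it two end legs, 43 mm over their outsides.
- stamp_foot (a point): centre of the underside of the stamp's foot, with the stamp's axes. The rubber print, 32 (x) x 20 (y) mm, is centred on it.
- cap_grip (a point): point on the stamp's centre line inside the cap, 74 mm above the foot's underside with the cap up, 20 mm under the cap's top; moves with the cap, axes as the stamp's. The cap is a box 46 (x) x 36 (y) mm, 48 to 94 mm above the foot's underside, flush with the foot's two 52 mm sides; hold it about here, across the 36 mm, to print.
- stamp_cap (a joint): how far the cap is pushed down into the frame, m: 0 = up, 0.012 = fully down (hard stop). The spring gives way at 5 N, takes 13 N fully down, and returns by itself. It prints when all but fully down (over 0.0105), foot flat on the paper.
- clipboard: A5 clipboard, 232 (own x) x 165 (own y) x 4 mm, with a white sheet, lying flat, fixed to the desk. Origin: centre of its underside. Own x points away from the robot to the end with the steel clip (15 mm high), own y to the left. On the sheet: ruled lines, a circuit diagram, and one empty heavy-lined rectangle, the stamp box.
- stamp_box (a point): centre of the empty printed box on the sheet, 4 mm above the desk; from the clipboard's centre 58 mm along its -x (towards the robot), 34 mm along its -y (right). The box is 62 mm along own y and 42 mm along own x; axes as the clipboard's. The stamp's 52 mm side goes along the 62 mm side.
- meter: moving-coil meter with pointer, black base and clear case, two white terminals, 100 x 92 x 52 mm; origin centre of its underside. Not to be disturbed.
- knife_switch: small knife switch, black base 85 x 42 mm, its copper blade standing half open, 70 mm high; origin centre of its underside. Not to be disturbed.
- cell_holder: dry cell lying in a black holder, 86 x 44 x 40 mm; origin centre of its underside. Not to be disturbed.
Mind the look-alikes: they are no part of the job. What is shaped like the stamp but yellow is not meant.

How it is judged:
By the outcome, as a careful person would: the job done as asked, in the order asked, and still so for the second after the job is handed in, with the robot touching nothing.
It also fails if it takes over 67 s, if anything falls off the work surface, if the arm or the gripper's body presses on something with over 40 N, if the wrist force passes 120 N, or if a joint passes its speed limit or range.

### The arm

A 6-joint arm with a two-finger parallel gripper is mounted at the origin on the work surface. World frame = base frame: x ahead of the robot, y to its left, z up, the work surface at z = 0. Lengths are in mm, angles in rad, forces in N, time in s.
With the tool pointing down it reaches from about 250 to 775 mm from the base axis. Payload 4 kg.
Tool frame: the origin (TCP) lies on the centre line of the jaws, within the pads' length; the fingertips stand 19 mm ahead of it and the grasp point (between the pads) is the TCP; z points along the fingers, y is the line along which they close (so a half turn about z gives the same grasp; the last joint's range is limited). The gripper opens to 94 mm and grips with 3 to 60 N. Pads are 16 mm wide; open, the fingers measure 119 mm over their backs; the gripper's body (75 mm by 177 mm) begins 78 mm behind the grasp point.
Start: joints at [-1.303, 0.087, 1.371, -0, 1.684, -0.103], TCP at [199.297, -512.639, 224.506] pointing down, gripper open.
Joint ranges: [-3.1, 3.1], [-0.76, 2.03], [0.27, 2.55], [-1.08, 4.22], [0.17, 2.65], [-2.57, 2.57]. Speed limits (rad/s): [2.79, 2.79, 3.14, 3.14, 3.14, 3.14].

### API

Orientations are given as a rotation vector (axis times angle).
In Python, from plant import manip gives the robot as it stands.
- The arm moves only by the tool drive_tool, never from a script. Its argument "plan" is one flat list of numbers, 7 for each row, row after row: the shift along the tool's x, y, z in mm, then the turn, a rotation vector about the tool's x, y, z in degrees, then the closure, from -1 (fully open) to 1 (shut). A call has 1 to 10 rows; each row shifts and turns the commanded pose from where the row before left it, along the tool's axes as they then stand; what a row does not reach is not made up. A row lasts 1/8 s, in which the tool goes at most 62.5 mm and 10.7 degrees, less where a joint would pass 70% of its speed; a pose out of reach is approached as far as the arm can. A call with a gripper value outside its range is refused whole. The fingers move at their own pace and stop on an object; "newtons" is the grip in N (left out, the last holds). Time passes only in rows, so rows that do not move let the fingers close. It gives the time, the measured TCP pose, the force, the opening and the grip force at its end, in the units of the state.
- manip.state(): the state, without advancing time (a new reading comes with each control period).
- manip.capture(name): name is "scene" or "side" or "wrist"; returns the picture (480x640x3 uint8, red, green, blue); there is no depth.
- manip.calibration(name): a dict with "fx", "fy", "cx", "cy" (pixels), "cam_to_world" (4x4, takes a point from camera to world coordinates); the wrist camera has in their place "T_tool_cam" (4x4, takes a point from camera to tool coordinates, whose origin is the TCP and whose axes are the flange's). Camera axes: x right, y down, z forward; pixel columns grow to the right and rows downward; lengths in mm; the calibration is good to about 2 mm. A picture is of the moment at which its call begins: read the wrist's pose just before it. calibration takes no time and is no camera call.
- manip.sign_off(): hands the job in; it is judged then, once.
Trained networks look in the newest picture that a camera, given by its name, has taken for a name from the list of things; names that differ only in an ending like _2 or _b are one class to them, and where a whole thing is asked for, a point or a joint stands for the part that bears it (a point fixed in the world has none). Each returns a list of dicts, best first, with "p" (0 to 1); they miss things now and then, are a little off and sometimes report something else, mostly with a low value. They report only what shows in the picture. A call takes as long as a camera call. They do not tell look-alikes from the thing itself.
- manip.search_frame(camera, target): "at" ([row, column] in pixels, amid what is visible of it).
- manip.outline_of(camera, target): "mask" (480x640 bool, what is visible of it) and "at" ([row, column] in pixels, amid what is visible of it).
- manip.tip_of(camera, target): "at" ([row, column] in pixels: a listed point, or the origin of a listed thing).
The state is a dict: "time": time; "q": joint angles; "joint_velocities": joint speeds; "effort": joint torques, N m; "ee_pos": TCP position; "eef_rot": TCP orientation; "contact_force": force on the tool from outside, world axes, zero at the start; "torque": the same for the moment, N m; "width": finger opening in mm; "finger_force": force on a finger pad.
Only numpy, scipy, OpenCV 4.12 (cv2) and the standard library are available. Lean on these libraries where they do the work, as an engineer would, in place of code of your own. Each camera call takes 0.05 s, during which the arm holds its last target. There are 200 camera calls.

## Working session

There is one attempt and no reset: what is moved stays moved. The work goes in short steps, Python scripts to look and compute and a tool call to move; the robot and the scene stay as the last step left them, time stands still between calls to the robot, and variables do not carry over. Pictures are saved under pics/ and viewed, at most 10 in all, crops included, and the job is handed in when it is done.

Besides the shell and the picture viewer there is one more tool, called after ">>>" by a JSON object that holds its "name" and its "arguments". drive_tool: Moves the arm, as the interface text tells. Its arguments: {"type":"object","properties":{"plan":{"type":"array","items":{"type":"number"}},"newtons":{"type":"number"}},"required":["plan"]}

```bash
ls; mkdir -p pics
cat > h.py <<'E'
import numpy as np, cv2
from plant import manip
from scipy.spatial.transform import Rotation as R
def cal(n):
    c=manip.calibration(n)
    if n=="wrist":
        s=manip.state(); T=np.eye(4); T[:3,:3]=R.from_rotvec(s["eef_rot"]).as_matrix(); T[:3,3]=s["ee_pos"]
        M=T@np.array(c["T_tool_cam"])
    else: M=np.array(c["cam_to_world"])
    return c,M
def px2w(n,at,z,cm=None):
    c,M=cm or cal(n)
    d=M[:3,:3]@np.array([(at[1]-c["cx"])/c["fx"],(at[0]-c["cy"])/c["fy"],1.])
    return M[:3,3]+d*(z-M[2,3])/d[2]
def w2px(n,P,cm=None):
    c,M=cm or cal(n)
    p=(np.asarray(P,float)-M[:3,3])@M[:3,:3]
    return np.stack([c["cy"]+c["fy"]*p[...,1]/p[...,2],c["cx"]+c["fx"]*p[...,0]/p[...,2]],-1)
def save(n,f):
    im=manip.capture(n); cv2.imwrite("pics/"+f,im[:,:,::-1]); return im
E
python3 - <<'E'
from h import *
a=save("scene","a.png"); b=save("side","b.png")
cv2.imwrite("pics/ab.png",cv2.resize(np.hstack([a,b])[:,:,::-1],(800,300)))
for n in("scene","side"):
    c,M=cal(n); print(n,M[:3,3].round(),M[:3,2].round(2))
    for t in("stamp","stamp_foot","cap_grip","stamp_box","clipboard","meter","knife_switch","cell_holder"):
        z={"stamp":18,"stamp_foot":18,"cap_grip":18,"stamp_box":4}.get(t,0)
        for d in manip.tip_of(n,t)[:3]: print(t,round(d["p"],2),np.round(d["at"]),px2w(n,d["at"],z).round(1))
print(manip.state())
E
```

```text
pics
scene [1286.  206.  895.] [-0.65 -0.16 -0.74]
stamp 0.98 [268. 136.] [ 691.7 -302.9   18. ]
stamp 0.85 [219. 205.] [ 532.  -221.6   18. ]
stamp 0.72 [306. 294.] [701.4  23.   18. ]
stamp_foot 0.81 [268. 136.] [ 691.3 -303.5   18. ]
stamp_foot 0.61 [218. 201.] [ 530.3 -231.2   18. ]
cap_grip 0.83 [241. 131.] [ 630.6 -345.6   18. ]
cap_grip 0.77 [239. 206.] [ 584.8 -198.9   18. ]
stamp_box 0.97 [231. 413.] [438.5 212.1   4. ]
clipboard 0.89 [253. 419.] [494.2 233.8  -0. ]
meter 0.63 [307. 296.] [689.2  23.    0. ]
knife_switch 0.91 [213. 305.] [443.8 -24.4   0. ]
cell_holder 0.83 [259. 309.] [568.5  16.2   0. ]
cell_holder 0.71 [216. 203.] [ 509.2 -239.1    0. ]
side [328. 720. 655.] [ 0.24 -0.72 -0.65]
stamp 0.94 [175. 364.] [ 538.5 -236.4   18. ]
stamp 0.61 [153. 314.] [ 692.1 -294.9   18. ]
stamp_foot 0.91 [152. 315.] [ 689.  -297.1   18. ]
stamp_foot 0.62 [177. 369.] [ 524.2 -229.1   18. ]
cap_grip 0.74 [229. 268.] [678.8  34.6  18. ]
cap_grip 0.66 [148. 339.] [ 635.2 -340.3   18. ]
cap_grip 0.64 [179. 340.] [ 589.6 -198.7   18. ]
stamp_box 0.85 [326. 359.] [429.4 211.1   4. ]
[... 242 characters left out ...]
': 0.9, 'q': array([-1.30308066e+00,  8.71547129e-02,  1.37067477e+00,  2.41651892e-05,
        1.68361489e+00, -1.03085077e-01]), 'joint_velocities': array([-1.34476022e-03,  6.40439586e-06,  1.45574660e-03,  1.55605924e-05,
        1.95563141e-03,  9.86476079e-04]), 'effort': array([-8.06421594e-04, -3.40034223e+01, -3.02600741e+01,  7.15003791e-02,
        2.35542428e-02,  1.62900102e-05]), 'ee_pos': array([ 199.31483155, -512.63463694,  224.54347048]), 'eef_rot': array([3.08760959e+00, 5.79098693e-01, 5.67383851e-05]), 'contact_force': array([-0.47038734,  0.27935071, -0.2645334 ]), 'torque': array([-0.02900127,  0.02726437, -0.02605986]), 'finger_force': 0.0, 'width': 93.90523053041625}
```

View pics/a.png

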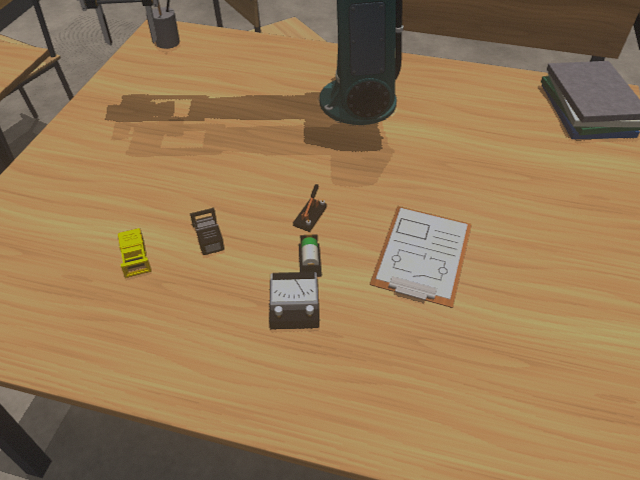

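View pics/b.png

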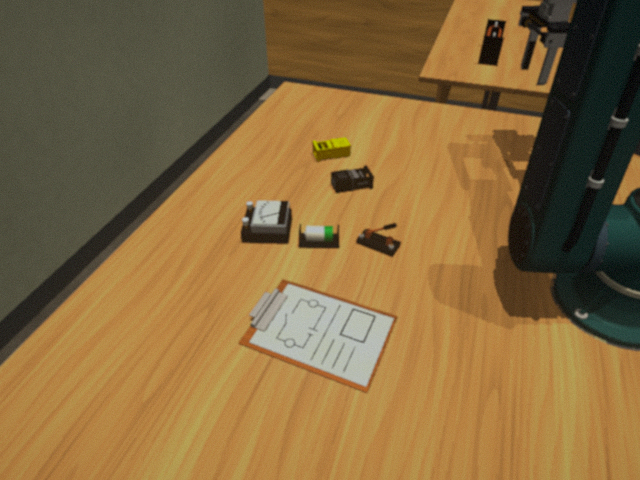

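The black stamp lies at about (218,205) in scene and (178,360) in side; the yellow one is the decoy. The box is at (231,413) in scene. Next I'll get the wrist camera close.

```bash
cat >> h.py <<'E'
def mv(P,yaw_y=None,pitch=0,n=1):
    """shift in present tool axes to P; yaw needed (deg, about tool z) so that tool y points at yaw_y"""
    s=manip.state(); Rm=R.from_rotvec(s["eef_rot"]).as_matrix()
    d=Rm.T@(np.array(P)-s["ee_pos"]); y=np.degrees(np.arctan2(Rm[1,1],Rm[0,1]))
    print("shift",d.round(1),"per row",(d/n).round(2),"tool y at",y.round(2),"toolz",Rm[:,2].round(4))
    if yaw_y is not None: print("turn z",-(((yaw_y-y+90)%180)-90))
E
python3 - <<'E'
from h import *
print(np.round(manip.calibration("wrist")["T_tool_cam"],3),manip.calibration("wrist")["fx"])
mv([520,-235,250],-63,n=9)
E
```

```text
[[ 0.00000e+00 -9.65000e-01 -2.62000e-01  7.62660e+01]
 [ 1.00000e+00  0.00000e+00  1.00000e-03  4.07000e-01]
 [-1.00000e-03 -2.62000e-01  9.65000e-01 -1.59529e+02]
 [ 0.00000e+00  0.00000e+00  0.00000e+00  1.00000e+00]] 372.4468456441486
shift [ 399.5 -142.6  -25.5] per row [ 44.39 -15.84  -2.83] tool y at -68.75 toolz [ 1.e-04 -1.e-04 -1.e+00]
turn z -5.754526597962453
```

>>> {"name": "drive_tool", "arguments": {"plan": [40, -14, 0, 0, 0, 0, -1, 48, -17, -3, 0, 0, 0, -1, 48, -17, -3, 0, 0, 0, -1, 48, -17, -3, 0, 0, 0, -1, 48, -17, -3, 0, 0, 0, -1, 48, -17, -3, 0, 0, 0, -1, 48, -17, -3, 0, 0, 0, -1, 40, -15, -3, 0, 0, 0, -1, 31, -11, -3, 0, 0, -5.8, -1, 0, 0, 0, 0, 0, 0, -1]}}

```text
time: 2.15
ee_pos: [521.0, -234.2, 248.4]
eef_rot: [3.053, 0.739, 0.0]
contact_force: [0.4, -0.3, 0.0]
width: 94.0
finger_force: 0.0
```

Run:
```python
from h import *
cm=cal("wrist"); im=save("wrist","c.png"); print(manip.state()["ee_pos"])
for t in("stamp_foot","cap_grip"):
    for d in manip.tip_of("wrist",t)[:3]: print(t,round(d["p"],2),np.round(d["at"]),px2w("wrist",d["at"],18,cm).round(1))
for d in manip.outline_of("wrist","stamp")[:2]:
    m=d["mask"].astype(np.uint8); r=cv2.minAreaRect(cv2.findNonZero(m)); b=cv2.boxPoints(r)
    print(d["p"],[px2w("wrist",p[::-1],36,cm)[:2].round(1) for p in b])
```

```text
[ 520.02164345 -235.25838644  248.35598171]
stamp_foot 0.66 [ 94. 466.] [ 693.6 -304.8   18. ]
stamp_foot 0.64 [213. 324.] [ 524.6 -235.2   18. ]
cap_grip 0.88 [171. 466.] [ 630.7 -345.4   18. ]
cap_grip 0.57 [138. 311.] [ 586.5 -188.8   18. ]
0.98 [array([ 591.5, -160.4]), array([ 617.9, -200.5]), array([ 540.1, -254.2]), array([ 511.6, -211.4])]
0.8 [array([ 676.6, -272.5]), array([ 708.1, -325.8]), array([ 632.9, -384.8]), array([ 599. , -327.9])]
```

View pics/c.png

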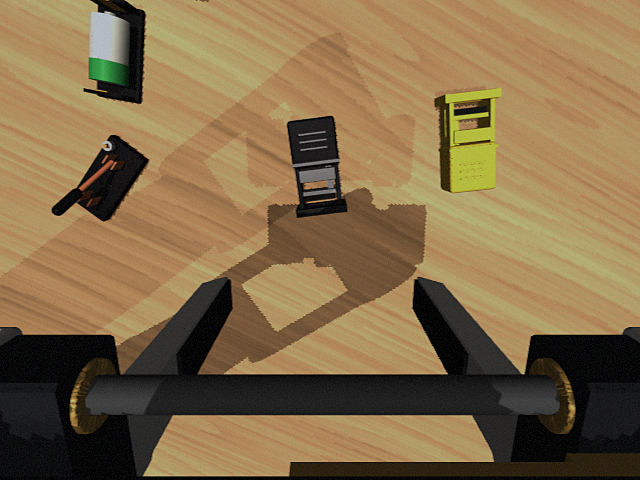

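Run:
```python
from h import *
cm=cal("wrist")
f=lambda p:px2w("wrist",p,36,cm)[:2]
A,B,C,D=[f(p) for p in((121,288),(116,335),(163,296),(159,341))]
for n,v in(("sideL",A-C),("sideR",B-D),("topperp",A-B),("botperp",C-D)): print(n,np.linalg.norm(v).round(1),np.degrees(np.arctan2(v[1],v[0])).round(1))
print("captop",(A+B)/2,"capbot",(C+D)/2)
im=cv2.imread("pics/c.png")[95:235,260:380]
cv2.imwrite("pics/c2.png",cv2.resize(im,None,fx=4,fy=4,interpolation=cv2.INTER_CUBIC))
```

```text
sideL 39.7 36.9
sideR 40.3 35.8
topperp 44.9 122.7
botperp 44.1 121.9
captop [ 601.10614848 -184.33806694] capbot [ 568.91317776 -208.05146948]
```

View pics/c2.png

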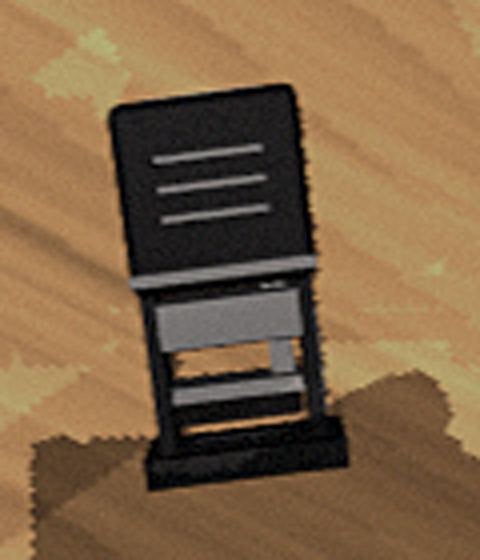

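Run:
```python
from h import *
cm=cal("wrist")
f=lambda p:px2w("wrist",p,36,cm)[:2]
g=lambda x,y:f((95+y/4,260+x/4))
A,B,C,D=g(108,108),g(296,86),g(131,288),g(318,267)
E,F=g(146,458),g(347,434)
for n,v in(("sideL",A-C),("sideR",B-D),("topperp",A-B),("botperp",C-D),("foot",E-F),("axis",(A+B-E-F)/2)): print(n,np.linalg.norm(v).round(1),np.degrees(np.arctan2(v[1],v[0])).round(1))
print("captop",(A+B)/2,"capbot",(C+D)/2,(E+F)/2)
u=np.array([np.cos(np.radians(34.)),np.sin(np.radians(34.))])
c=((A+B)/2-94*u+(C+D)/2-48*u+(E+F)/2)/3; print("foot",c)
P=c+72*u; print(P); mv([*P,110],34-90,n=5); mv([*P,24],34-90)
```

```text
sideL 42.3 33.2
sideR 42.4 34.7
topperp 44.9 123.3
botperp 46.1 123.2
foot 51.0 123.8
axis 84.3 34.1
captop [ 600.06813564 -183.79096662] capbot [ 564.96833492 -207.42713035] [ 530.26961199 -231.07893852]
foot [ 525.86091575 -233.90080926]
[ 585.55162097 -193.63892021]
shift [ 78.9  -8.1 138.3] per row [15.77 -1.62 27.67] tool y at -63.07 toolz [-5.e-04 -4.e-04 -1.e+00]
turn z -7.06695676134791
shift [ 78.9  -8.1 224.3] per row [ 78.93  -8.09 224.34] tool y at -63.07 toolz [-5.e-04 -4.e-04 -1.e+00]
turn z -7.06695676134791
```

>>> {"name": "drive_tool", "arguments": {"plan": [20, -2, 35, 0, 0, -3.5, -1, 20, -1, 35, 0, 0, -3.5, -1, 20, 1, 35, 0, 0, 0, -1, 18, 1, 35, 0, 0, 0, -1, 0, 0, 35, 0, 0, 0, -1, 0, 0, 25, 0, 0, 0, -1, 0, 0, 15, 0, 0, 0, -1, 0, 0, 0, 0, 0, 0, -1], "newtons": 25}}

```text
time: 3.35
ee_pos: [584.8, -194.6, 32.4]
eef_rot: [-3.003, -0.917, 0.003]
contact_force: [0.0, 0.2, 0.7]
width: 94.1
finger_force: 0.0
```

Run:
```python
from h import *
mv([585.5,-193.6,24],34-90)
cm=cal("wrist"); save("wrist","d.png"); print(manip.state()["ee_pos"])
```

```text
shift [ 1.2 -0.5  8.4] per row [ 1.16 -0.46  8.43] tool y at -56.04 toolz [-2.2e-03  8.0e-04 -1.0e+00]
turn z -0.036352989211394515
[ 585.81676966 -194.87628142   33.85772441]
```

View pics/d.png

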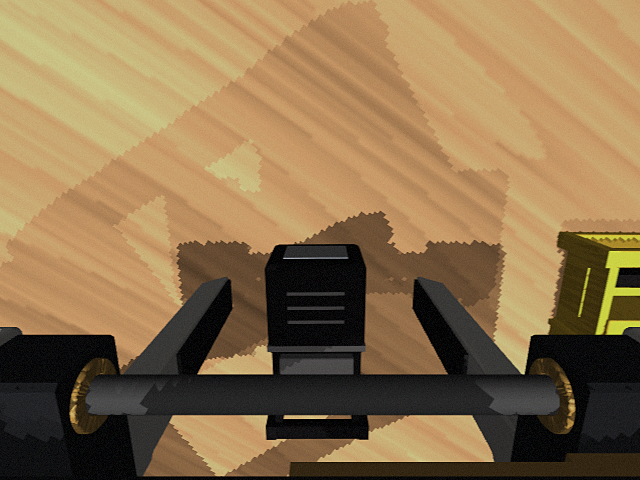

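>>> {"name": "drive_tool", "arguments": {"plan": [2, 0, 8, 0, 0, 0, -1, 0, 0, 0, 0, 0, 0, 0.3, 0, 0, 0, 0, 0, 0, 1, 0, 0, 0, 0, 0, 0, 1, 0, 0, 0, 0, 0, 0, 1, 0, 0, 0, 0, 0, 0, 1, 0, 0, 0, 0, 0, 0, 1], "newtons": 25}}

```text
time: 4.28
ee_pos: [587.5, -192.7, 25.6]
eef_rot: [-3.003, -0.92, 0.0]
contact_force: [-0.3, 1.4, 1.2]
width: 45.9
finger_force: 24.9
```

Run:
```python
from h import *
s=manip.state(); print(s); mv([585.5,-193.6,24])
```

```text
{'time': 4.275, 'q': array([-4.08861381e-01,  3.51270951e-01,  1.46026637e+00,  4.87866965e-04,
        1.33046789e+00,  5.67593467e-01]), 'joint_velocities': array([ 0.00050629, -0.00096242, -0.00026099, -0.00190599,  0.00037433,
        0.00064079]), 'effort': array([-6.51197378e-01, -4.17631710e+01, -2.75569350e+01, -2.82404562e-01,
       -3.97429615e-01, -2.15461466e-02]), 'ee_pos': array([ 587.54957407, -192.71674913,   25.58795064]), 'eef_rot': array([-3.00334553e+00, -9.19550528e-01,  1.02222736e-05]), 'contact_force': array([-0.30456525,  1.36771144,  1.21810057]), 'torque': array([ 0.25529379,  0.12219191, -0.0595428 ]), 'finger_force': 24.87429767847061, 'width': 45.91714933079343}
shift [-2.2 -0.4  1.6] per row [-2.19 -0.41  1.59] tool y at -55.95 toolz [-2.e-04  6.e-04 -1.e+00]
```

>>> {"name": "drive_tool", "arguments": {"plan": [0, 0, -10, 0, 0, 0, 1, 0, 0, -30, 0, 0, 0, 1, 0, 0, -40, 0, 0, 0, 1, 0, 0, -30, 0, 0, 0, 1, 0, 0, 0, 0, 5, 0, 1, 0, 0, 0, 0, 8, 0, 1, 0, 0, 0, 0, 8, 0, 1, 0, 0, 0, 0, 9, 0, 1, 0, 0, 0, 0, 0, 0, 1]}}

```text
time: 5.4
ee_pos: [585.0, -194.3, 133.6]
eef_rot: [-2.772, -0.841, -0.736]
contact_force: [0.3, 0.4, -0.6]
width: 45.8
finger_force: 24.9
```

Run:
```python
from h import *
s=manip.state(); print(s["q"].round(3),s["ee_pos"],s["width"]); mv([585.5,-193.6,24])
```

```text
[-0.675  0.115  1.612  0.518  1.287  0.19 ] [ 585.03778067 -194.26108881  133.64519625] 45.823685484753945
shift [-53.8   0.1  95.5] per row [-5.385e+01  8.000e-02  9.551e+01] tool y at -56.17 toolz [ 0.4113  0.2792 -0.8677]
```

>>> {"name": "drive_tool", "arguments": {"plan": [0, 0, 0, 0, 5, 0, 1, 0, 0, 0, 0, 6, 0, 1, 0, 0, 0, 0, 6, 0, 1, 0, 0, 0, 0, 6, 0, 1, 0, 0, 0, 0, 6, 0, 1, 0, 0, 0, 0, 0, 0, 1]}}

```text
time: 6.15
ee_pos: [587.2, -192.7, 133.6]
eef_rot: [-2.4, -0.733, -1.35]
contact_force: [0.1, 0.3, -0.7]
width: 45.8
finger_force: 24.9
```

Run:
```python
from h import *
s=manip.state(); print(s["q"].round(3),s["ee_pos"],s["width"]); mv([585.5,-193.6,80])
```

```text
[-0.899  0.17   1.807  1.084  1.305 -0.314] [ 587.16241339 -192.74994457  133.60617104] 45.848132569626465
shift [-46.8  -0.   26.2] per row [-4.681e+01 -2.000e-02  2.620e+01] tool y at -55.9 toolz [ 0.707   0.4812 -0.5183]
```

>>> {"name": "drive_tool", "arguments": {"plan": [0, 0, 0, 0, 6, 0, 1, 0, 0, 0, 0, 6, 0, 1, 0, 0, 0, 0, 6, 0, 1, 0, 0, 0, 0, 6, 0, 1, 0, 0, 0, 0, 6, 0, 1, 0, 0, 0, 0, 1, 0, 1, 0, 0, 0, 0, 0, 0, 1]}}

```text
time: 7.02
ee_pos: [588.4, -192.7, 135.9]
eef_rot: [-1.884, -0.581, -1.88]
contact_force: [-0.3, -0.5, -1.5]
width: 46.0
finger_force: 24.9
```

Run:
```python
from h import *
s=manip.state(); print(s["q"].round(3),s["ee_pos"],s["width"]); mv([585.5,-193.6,72])
im=save("side","e.png")
p=w2px("side",s["ee_pos"]).astype(int); print(p)
a=im[max(0,p[0]-70):p[0]+70,max(0,p[1]-90):p[1]+90]
cv2.imwrite("pics/e2.png",cv2.resize(a,None,fx=4,fy=4,interpolation=cv2.INTER_CUBIC)[:,:,::-1])
```

```text
[-0.994  0.457  1.878  1.555  1.584 -0.767] [ 588.40000722 -192.74609858  135.90128379] 46.03262277445676
shift [-63.9  -1.   -2.7] per row [-63.91  -1.01  -2.74] tool y at -55.81 toolz [ 0.8272  0.562  -0.0022]
[136 341]
```

View pics/e2.png

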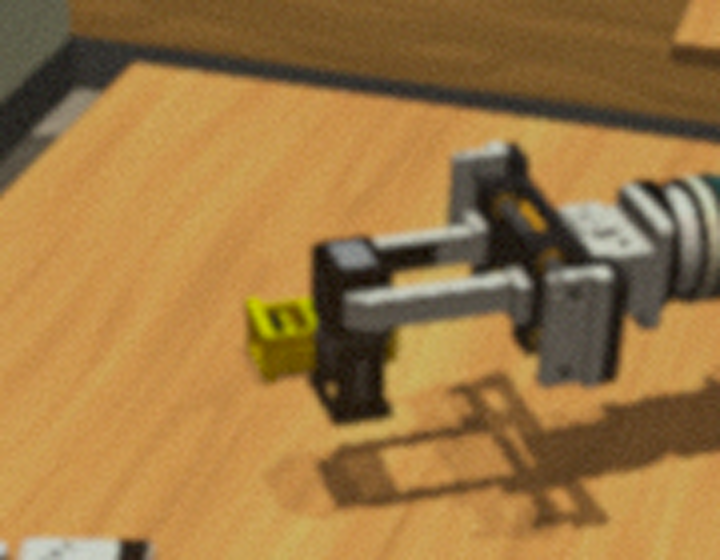

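>>> {"name": "drive_tool", "arguments": {"plan": [-12, 0, 0, 0, 0, 0, 1, -18, 0, 0, 0, 0, 0, 1, -15, 0, 0, 0, 0, 0, 1, -8, 0, 0, 0, 0, 0, 1, -5, 0, 0, 0, 0, 0, 1, -2, 0, 0, 0, 0, 0, 1, 0, 0, 0, 0, 0, 0, 1]}}

```text
time: 7.95
ee_pos: [587.7, -193.2, 75.7]
eef_rot: [-1.883, -0.577, -1.883]
contact_force: [-0.6, 0.0, -1.2]
width: 45.9
finger_force: 24.9
```

>>> {"name": "drive_tool", "arguments": {"plan": [-1, 0, 0, 0, 0, 0, 1, -1, 0, 0, 0, 0, 0, 1, -1, 0, 0, 0, 0, 0, 1, -1, 0, 0, 0, 0, 0, 1]}}

```text
time: 8.45
ee_pos: [587.6, -193.1, 73.0]
eef_rot: [-1.88, -0.578, -1.886]
contact_force: [-2.5, 0.2, 6.0]
width: 46.1
finger_force: 24.9
```

>>> {"name": "drive_tool", "arguments": {"plan": [0, 0, 0, 0, 0, 0, 1, 1, 0, 0, 0, 0, 0, 1, 0, 0, 0, 0, 0, 0, 0.3, 0, 0, 0, 0, 0, 0, -1, 0, 0, 0, 0, 0, 0, -1, 0, 0, 0, 0, 0, 0, -1, 0, 0, 0, 0, 0, 0, -1]}}

```text
time: 9.32
ee_pos: [587.6, -193.0, 72.2]
eef_rot: [-1.883, -0.576, -1.882]
contact_force: [0.4, -0.3, -0.4]
width: 82.8
finger_force: 0.0
```

>>> {"name": "drive_tool", "arguments": {"plan": [0, 0, -10, 0, 0, 0, -1, 0, 0, -30, 0, 0, 0, -1, 0, 0, -40, 0, 0, 0, -1, 0, 0, -40, 0, 0, 0, -1, 50, 0, 0, 0, 0, 0, -1, 60, 0, 0, 0, 0, 0, -1, 50, 0, 0, 0, -6, 0, -1, 0, 0, 0, 0, -10, 0, -1, 0, 0, 0, 0, -10, 0, -1, 0, 0, 0, 0, -10, 0, -1]}}

```text
time: 10.58
ee_pos: [487.1, -261.2, 232.9]
eef_rot: [-2.479, -0.756, -1.254]
contact_force: [-0.0, 0.5, 0.2]
width: 93.7
finger_force: 0.0
```

Run:
```python
from h import *
s=manip.state(); print(s["time"],s["q"].round(3),s["ee_pos"]); mv([587,-193,250],34)
im=save("side","f.png"); save("scene","g.png")
for n in("side","scene"):
    for t,z in(("stamp_foot",0),("cap_grip",74)):
        for d in manip.tip_of(n,t)[:3]: print(t,round(d["p"],2),np.round(d["at"]),px2w(n,d["at"],z).round(1))
```

```text
10.575 [-1.113  0.011  1.705  0.925  1.59  -0.197] [ 487.06765639 -261.2006816   232.91593799]
shift [85.5 -0.9 87.3] per row [85.49 -0.85 87.29] tool y at -56.1 toolz [ 0.6688  0.4486 -0.5929]
turn z 89.8999561254999
stamp_foot 0.97 [153. 314.] [ 702.6 -322.4    0. ]
stamp_foot 0.85 [191. 337.] [ 588.2 -170.9    0. ]
cap_grip 0.71 [156. 337.] [ 602.4 -208.5   74. ]
cap_grip 0.71 [146. 341.] [ 606.1 -257.1   74. ]
stamp_foot 0.72 [250. 209.] [ 597.5 -189.2    0. ]
stamp_foot 0.66 [268. 137.] [ 680.7 -311.9    0. ]
cap_grip 0.91 [242. 132.] [ 673.9 -305.8   74. ]
cap_grip 0.67 [226. 203.] [ 599.4 -191.2   74. ]
```

>>> {"name": "drive_tool", "arguments": {"plan": [0, 0, 0, 0, -10, 0, -1, 0, 0, 0, 0, -10, 0, -1, 0, 0, 0, 0, -10, 0, -1, 0, 0, 0, 0, -10, 0, -1, 0, 0, 0, 0, -10, 0, -1, 0, 0, 0, 0, -3.6, 0, -1, 0, 0, 0, 0, 0, -10, -1, 0, 0, 0, 0, 0, -10, -1, 0, 0, 0, 0, 0, -10, -1, 0, 0, 0, 0, 0, -10, -1]}}

```text
time: 12.12
ee_pos: [486.9, -260.1, 228.7]
eef_rot: [-2.498, -1.893, -0.009]
contact_force: [0.3, 1.0, -0.3]
width: 94.1
finger_force: 0.0
```

>>> {"name": "drive_tool", "arguments": {"plan": [0, 0, 0, 0, 0, -10, -1, 0, 0, 0, 0, 0, -10, -1, 0, 0, 0, 0, 0, -10, -1, 0, 0, 0, 0, 0, -10, -1, 0, 0, 0, 0, 0, -10, -1, 0, 0, 0, 0, 0, 0, -1]}}

```text
time: 12.88
ee_pos: [487.1, -260.3, 229.3]
eef_rot: [-1.477, -2.77, -0.012]
contact_force: [0.4, 0.9, -0.7]
width: 94.0
finger_force: 0.0
```

Run:
```python
from h import *
s=manip.state(); print(s["time"],s["q"].round(3),s["ee_pos"]); mv([593.4,-189.2,200],34); mv([593.4,-189.2,74],34)
cm=cal("wrist"); save("wrist","h.png")
for t,z in(("stamp_foot",0),("cap_grip",74)):
    for d in manip.tip_of("wrist",t)[:3]: print(t,round(d["p"],2),np.round(d["at"]),px2w("wrist",d["at"],z,cm).round(1))
```

```text
12.875 [-0.598  0.094  1.354  0.007  1.697 -1.188] [ 487.06527853 -260.27064707  229.25548895]
shift [ -0.4 127.7  30. ] per row [ -0.44 127.74  29.95] tool y at 33.87 toolz [ 0.001   0.0083 -1.    ]
turn z -0.13050910259681814
shift [ -1.2 127.  155.9] per row [ -1.24 127.05 155.95] tool y at 33.87 toolz [ 0.001   0.0083 -1.    ]
turn z -0.13050910259681814
stamp_foot 0.93 [217. 441.] [ 593.5 -190.2    0. ]
cap_grip 0.87 [228. 467.] [ 589.9 -186.7   74. ]
```

View pics/h.png

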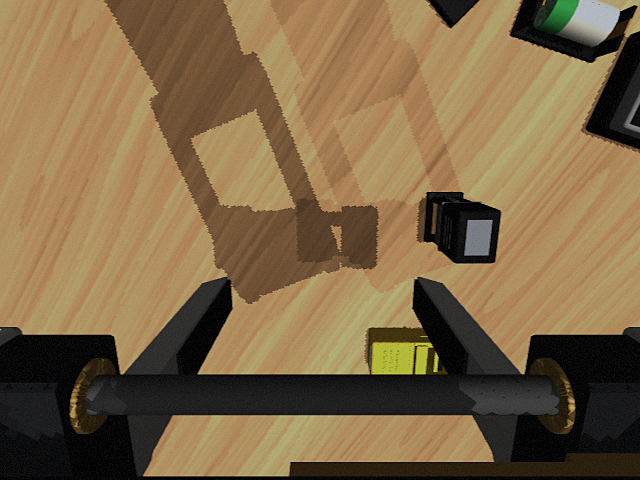

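>>> {"name": "drive_tool", "arguments": {"plan": [0, 25, 0, 0.3, -0.35, -0.1, -1, 0, 40, 0, 0, 0, 0, -1, 0, 40, 20, 0, 0, 0, -1, 0, 22, 30, 0, 0, 0, -1, 0, 0, 40, 0, 0, 0, -1, 0, 0, 40, 0, 0, 0, -1, 0, 0, 20, 0, 0, 0, -1, 0, 0, 4, 0, 0, 0, -1, 0, 0, 0, 0, 0, 0, -1]}}

```text
time: 14.15
ee_pos: [594.8, -190.1, 80.2]
eef_rot: [1.468, 2.768, -0.002]
contact_force: [0.2, -0.3, 0.9]
width: 94.1
finger_force: 0.0
```

Run:
```python
from h import *
s=manip.state(); print(s["time"],s["q"].round(3),s["ee_pos"]); mv([593.4,-189.2,74],34)
cm=cal("wrist"); save("wrist","i.png")
for t,z in(("stamp_foot",0),("cap_grip",74)):
    for d in manip.tip_of("wrist",t)[:2]: print(t,round(d["p"],2),np.round(d["at"]),px2w("wrist",d["at"],z,cm).round(1))
```

```text
14.15 [-0.399  0.312  1.396 -0.002  1.425 -0.994] [ 594.80095875 -190.11021659   80.22873307]
shift [ 1.6 -0.7  6.2] per row [ 1.59 -0.67  6.21] tool y at 34.11 toolz [ 0.0069 -0.005  -1.    ]
turn z 0.11183699320301344
stamp_foot 0.86 [460. 347.] [ 706.7 -319.6    0. ]
cap_grip 0.78 [457. 248.] [ 612.5 -289.    74. ]
cap_grip 0.66 [297. 319.] [ 591.8 -188.2   74. ]
```

```bash
cat >> h.py <<'E'
def avg(n=8):
    P=[];Q=[]
    for i in range(n):
        s=manip.state(); P.append(s["ee_pos"]); Q.append(s["eef_rot"]); manip.capture("wrist")
    r=R.from_rotvec(Q).mean(); M=r.as_matrix(); P=np.array(P)
    print("avg",P.mean(0).round(2),"sd",P.std(0).round(2),"tool y",np.degrees(np.arctan2(M[1,1],M[0,1])).round(2),"z in x,y",(M[:2,:2].T@M[:2,2]).round(4),"t",s["time"])
    return P.mean(0),M
E
python3 - <<'E'
from h import *
P,M=avg(); print((M.T@(np.array([593.4,-189.2,74])-P)).round(2), M[:2,0]@P[:2], M[:2,0]@np.array([587.6,-193.05]))
E
```

```text
avg [ 594.61 -189.91   80.03] sd [0.37 0.17 0.67] tool y 34.14 z in x,y [-0.0079  0.0028] t 14.65
[ 1.32 -0.62  6.02] -490.84794448806895 -489.5122483714484
```

>>> {"name": "drive_tool", "arguments": {"plan": [1.5, -0.5, 6, 0.15, 0.4, 0, -1, 0, 0, 0, 0, 0, 0, 0, 0, 0, 0, 0, 0, 0, 0.5, 0, 0, 0, 0, 0, 0, 1, 0, 0, 0, 0, 0, 0, 1, 0, 0, 0, 0, 0, 0, 1, 0, 0, 0, 0, 0, 0, 1, 0, 0, 0, 0, 0, 0, 1], "newtons": 30}}

```text
time: 15.7
ee_pos: [592.9, -188.7, 72.9]
eef_rot: [-1.471, -2.775, 0.0]
contact_force: [-0.2, 0.2, 0.4]
width: 35.5
finger_force: 30.0
```

Run:
```python
from h import *
P,M=avg(6); s=manip.state(); print(s["width"],s["contact_force"]); print(M[:2,0]@P[:2]-M[:2,0]@np.array([587.6,-193.05]))
```

```text
avg [ 592.91 -188.68   72.88] sd [0.01 0.01 0.02] tool y 34.15 z in x,y [ 0.0007 -0.0007] t 15.95
35.427130199910835 [-0.62682486  0.50532695  0.2247788 ]
0.6344037676715857
```

>>> {"name": "drive_tool", "arguments": {"plan": [0, 0, -15, 0, 0, 0, 1, 0, 0, -40, 0, 0, 0, 1, 0, 0, -50, 0, 0, 0, 1, 0, 0, -50, 0, 0, 0, 1, 0, 0, -35, 0, 0, 9, 1, 0, 0, 0, 0, 0, 10, 1, 0, 0, 0, 0, 0, 10, 1, 0, 0, 0, 0, 0, 9, 1, 0, 0, 0, 0, 0, 0, 1]}}

```text
time: 17.12
ee_pos: [592.9, -188.8, 263.6]
eef_rot: [-2.293, -2.147, 0.001]
contact_force: [0.3, -0.5, -0.9]
width: 35.8
finger_force: 30.0
```

Run:
```python
from h import *
mv([434,112,260],-3,n=8)
for n in("scene","side"):
    c=manip.outline_of(n,"clipboard") if manip.capture(n) is not None else 0
    m=c[0]["mask"].astype(np.uint8); b=cv2.approxPolyDP(cv2.convexHull(cv2.findNonZero(m)),8,True)[:,0]
    print(n,[px2w(n,p[::-1],4)[:2].round(1).tolist() for p in b])
```

```text
shift [ 289.7 -178.3    3.6] per row [ 36.21 -22.29   0.45] tool y at -3.75 toolz [-8.e-04 -2.e-04 -1.e+00]
turn z -0.7534586650421176
scene [[383.8, 330.9], [614.2, 311.2], [602.0, 151.9], [373.0, 169.8]]
side [[372.7, 167.5], [385.5, 330.4], [613.6, 311.8], [601.2, 151.9]]
```

>>> {"name": "drive_tool", "arguments": {"plan": [25, -15, 0, 0, 0, 0, 1, 36, -22, 0, 0, 0, 0, 1, 40, -25, 0, 0, 0, 0, 1, 40, -25, 0, 0, 0, 0, 1, 40, -25, 0, 0, 0, 0, 1, 40, -25, 0, 0, 0, 0, 1, 40, -25, 0, 0, 0, 0.8, 1, 29, -16, 0, 0, 0, 0, 1, 0, 0, 0, 0, 0, 0, 1, 0, 0, 0, 0, 0, 0, 1]}}

```text
time: 18.58
ee_pos: [435.6, 112.3, 263.2]
eef_rot: [-2.309, -2.13, 0.001]
contact_force: [0.0, -0.0, -1.5]
width: 35.6
finger_force: 30.0
```

Run:
```python
from h import *
P,M=avg(4); cm=cal("wrist"); cm[1][:3,3]=(lambda T:T)(P)+M@np.array(cm[0]["T_tool_cam"])[:3,3]; cm[1][:3,:3]=M@np.array(cm[0]["T_tool_cam"])[:3,:3]
im=save("wrist","j.png")
for d in manip.tip_of("wrist","stamp_box")[:2]: print(round(d["p"],2),np.round(d["at"]),px2w("wrist",d["at"],4,cm).round(1))
for d in manip.tip_of("wrist","stamp_foot")[:2]: print(round(d["p"],2),np.round(d["at"]))
# dark contours near quads
g=cv2.cvtColor(im,cv2.COLOR_RGB2GRAY); th=cv2.adaptiveThreshold(g,255,cv2.ADAPTIVE_THRESH_MEAN_C,cv2.THRESH_BINARY_INV,21,12)
cs,_=cv2.findContours(th,cv2.RETR_LIST,cv2.CHAIN_APPROX_NONE)
for c in cs:
    r=cv2.minAreaRect(c)
    if cv2.contourArea(c)>1500:
        a=cv2.approxPolyDP(c,6,True)[:,0]
        if len(a)==4:
            W=np.array([px2w("wrist",p[::-1],4,cm)[:2] for p in cv2.boxPoints(r)]); Q=np.array([px2w("wrist",p[::-1],4,cm)[:2] for p in a])
            print(r,"c",Q.mean(0).round(2),Q.round(1).tolist())
```

```text
avg [435.78 111.98 263.03] sd [0.08 0.17 0.12] tool y -4.7 z in x,y [-0.0005 -0.0011] t 18.725
0.78 [120. 315.] [436.8 209.9   4. ]
((322.0, 438.0), (140.0, 48.0), 0.0) c [ 410.28 -199.92] [[310.7, -228.1], [333.7, -155.8], [493.0, -168.7], [503.8, -247.1]]
((77.0, 445.5), (74.0, 63.0), -0.0) c [  75.89 -188.01] [[37.7, -135.0], [121.0, -138.6], [113.4, -241.6], [31.5, -236.8]]
((322.0, 330.5), (67.0, 52.0), 90.0) c [423.31 -40.61] [[396.9, 7.9], [458.4, 1.6], [450.1, -89.2], [387.8, -82.7]]
((312.0, 120.5), (59.0, 38.0), 90.0) c [433.3  208.81] [[416.9, 240.3], [455.5, 236.1], [449.9, 177.3], [410.9, 181.6]]
((312.0, 121.0), (64.0, 42.0), 90.0) c [433.03 208.75] [[413.9, 242.5], [408.5, 179.6], [452.0, 175.0], [457.7, 237.9]]
```

View pics/j.png

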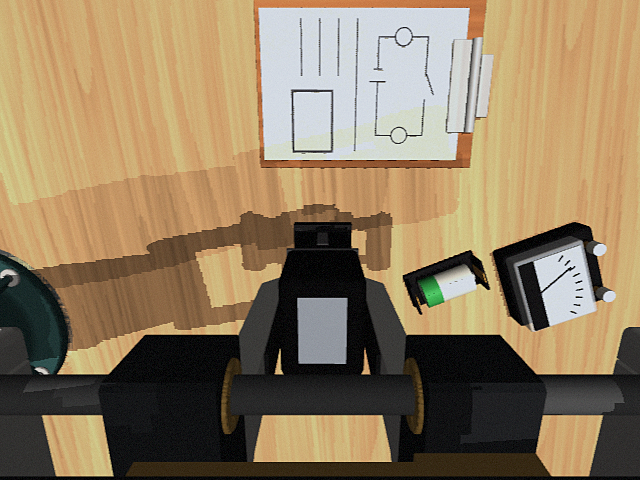

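>>> {"name": "drive_tool", "arguments": {"plan": [20, -3, 0, 0, 0, 0, 1, 30, -3, 0, 0, 0, 0, 1, 30, -3, 20, 0, 0, 0, 1, 18, -2.3, 35, 0, 0, 0, 1, 0, 0, 40, 0, 0, 0, 1, 0, 0, 40, 0, 0, 0, 1, 0, 0, 20, 0, 0, 0, 1, 0, 0, 8, 0, 0, 0, 1, 0, 0, 0, 0, 0, 0, 1, 0, 0, 0, 0, 0, 0, 1]}}

```text
time: 20.18
ee_pos: [432.9, 211.6, 101.5]
eef_rot: [2.31, 2.129, 0.003]
contact_force: [0.5, -0.2, -1.2]
width: 35.9
finger_force: 30.0
```

Run:
```python
from h import *
P,M=avg(4); im=save("wrist","k.png"); c=cal("wrist")[0]; print(c["cx"],c["cy"],manip.state()["contact_force"])
cv2.imwrite("pics/k2.png",cv2.resize(im[130:280,240:400],None,fx=4,fy=4,interpolation=cv2.INTER_CUBIC)[:,:,::-1])
```

```text
avg [432.78 211.62 101.42] sd [0.12 0.02 0.12] tool y -4.66 z in x,y [0.0011 0.0012] t 20.325
322.01459949838716 242.4435916418877 [-0.05775896 -0.13701961 -1.15750942]
```

View pics/k2.png

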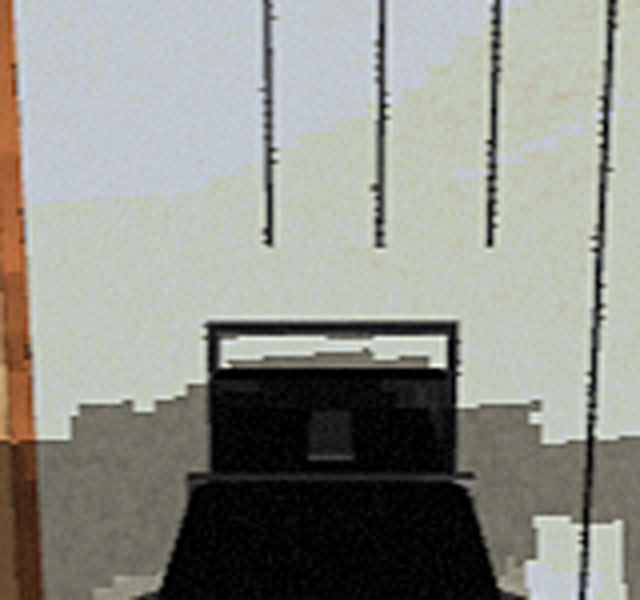

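>>> {"name": "drive_tool", "arguments": {"plan": [-2, 0, 6, 0, 0, 0, 1, 0, 0, 8, 0, 0, 0, 1, 0, 0, 4, 0, 0, 0, 1, 0, 0, 0, 0, 0, 0, 1, 0, 0, 0, 0, 0, 0, 1]}}

```text
time: 21.05
ee_pos: [431.8, 209.5, 82.2]
eef_rot: [-2.309, -2.129, 0.001]
contact_force: [-0.3, -0.6, -2.2]
width: 35.7
finger_force: 30.0
```

Run:
```python
from h import *
P,M=avg(4); im=save("wrist","l.png"); print(manip.state()["contact_force"])
cv2.imwrite("pics/l2.png",cv2.resize(im[180:260,270:380],None,fx=7,fy=7,interpolation=cv2.INTER_CUBIC)[:,:,::-1])
```

```text
avg [431.88 209.48  82.29] sd [0.05 0.01 0.09] tool y -4.65 z in x,y [ 0.0002 -0.0008] t 21.2
[ 0.14658509 -0.84416401 -1.28560419]
```

View pics/l2.png

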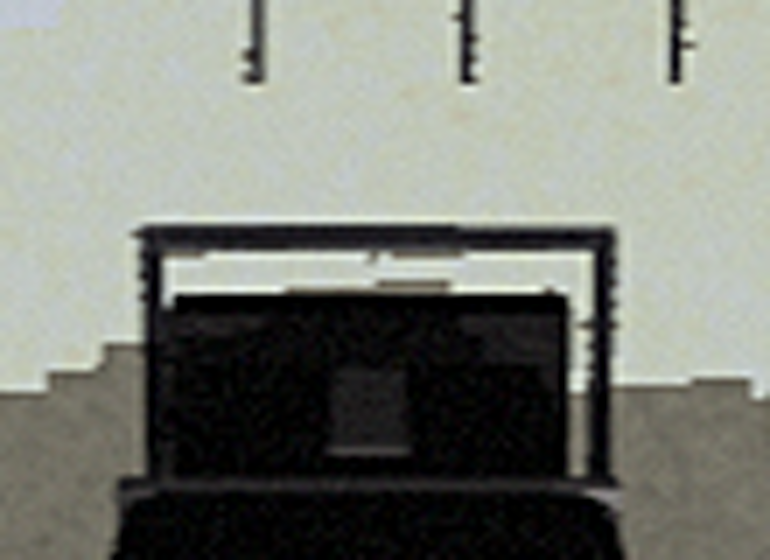

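>>> {"name": "drive_tool", "arguments": {"plan": [-0.8, 0.6, 2, 0, 0, 0, 1, 0, 0, 1, 0, 0, 0, 1, 0, 0, 0, 0, 0, 0, 1, 0, 0, 0, 0, 0, 0, 1, 0, 0, 0, 0, 0, 0, 1], "newtons": 40}}

```text
time: 21.92
ee_pos: [432.3, 208.6, 79.1]
eef_rot: [-2.309, -2.129, 0.001]
contact_force: [0.7, 0.1, -0.8]
width: 35.7
finger_force: 40.0
```

Run:
```python
from h import *
P,M=avg(4); im=save("wrist","m.png"); print(manip.state()["contact_force"])
g=cv2.cvtColor(im,cv2.COLOR_RGB2GRAY).astype(int)
for r in(217,218,219,220): print(r,g[r,284:364].tolist()) if r==219 else 0
for r in(228,232,236): print(r,[(c,int(v)) for c,v in zip(range(286,302),g[r,286:302])],[(c,int(v)) for c,v in zip(range(344,364),g[r,344:364])])
for c in(305,340): print(c,list(zip(range(205,230),g[205:230,c].tolist())))
```

```text
avg [432.27 208.57  79.12] sd [0.01 0.01 0.01] tool y -4.66 z in x,y [ 0.0001 -0.0011] t 22.075
[-0.31975021  0.47832229 -2.0762251 ]
219 [197, 198, 196, 210, 159, 40, 19, 16, 151, 205, 199, 198, 201, 197, 193, 194, 193, 194, 192, 197, 196, 200, 197, 196, 201, 196, 200, 195, 198, 199, 203, 197, 199, 200, 201, 199, 206, 207, 209, 202, 201, 200, 202, 195, 196, 195, 192, 195, 194, 192, 198, 202, 197, 196, 204, 197, 192, 200, 197, 198, 200, 201, 198, 202, 200, 197, 196, 196, 201, 191, 117, 17, 18, 112, 187, 197, 197, 197, 196, 198]
228 [(286, 203), (287, 209), (288, 196), (289, 119), (290, 20), (291, 26), (292, 69), (293, 75), (294, 29), (295, 20), (296, 22), (297, 13), (298, 4), (299, 16), (300, 11), (301, 0)] [(344, 28), (345, 23), (346, 26), (347, 24), (348, 28), (349, 28), (350, 8), (351, 114), (352, 142), (353, 95), (354, 73), (355, 29), (356, 21), (357, 70), (358, 162), (359, 204), (360, 197), (361, 196), (362, 196), (363, 196)]
232 [(286, 103), (287, 109), (288, 99), (289, 54), (290, 13), (291, 0), (292, 66), (293, 85), (294, 30), (295, 0), (296, 9), (297, 11), (298, 3), (299, 8),
[... 522 characters left out ...]
3, 90), (354, 33), (355, 4), (356, 20), (357, 86), (358, 127), (359, 104), (360, 111), (361, 109), (362, 105), (363, 113)]
305 [(205, 197), (206, 198), (207, 194), (208, 194), (209, 197), (210, 210), (211, 147), (212, 13), (213, 26), (214, 28), (215, 139), (216, 210), (217, 196), (218, 197), (219, 200), (220, 207), (221, 177), (222, 2), (223, 0), (224, 5), (225, 21), (226, 4), (227, 4), (228, 15), (229, 11)]
340 [(205, 199), (206, 198), (207, 197), (208, 197), (209, 195), (210, 200), (211, 218), (212, 3), (213, 29), (214, 32), (215, 71), (216, 218), (217, 198), (218, 198), (219, 192), (220, 205), (221, 217), (222, 2), (223, 0), (224, 0), (225, 27), (226, 25), (227, 26), (228, 22), (229, 23)]
```

>>> {"name": "drive_tool", "arguments": {"plan": [0, 0.4, 0, 0, 0, 0, 1, 0, 0, 0.7, 0, 0, 0, 1, 0, 0, 0.7, 0, 0, 0, 1, 0, 0, 1, 0, 0, 0, 1, 0, 0, 1, 0, 0, 0, 1, 0, 0, 1, 0, 0, 0, 1, 0, 0, 1, 0, 0, 0, 1]}}

```text
time: 23.05
ee_pos: [432.7, 208.5, 74.5]
eef_rot: [-2.309, -2.129, 0.001]
contact_force: [-2.8, -2.2, 6.4]
width: 35.9
finger_force: 40.0
```

>>> {"name": "drive_tool", "arguments": {"plan": [0, 0, 1, 0, 0, 0, 1, 0, 0, 1, 0, 0, 0, 1, 0, 0, 1, 0, 0, 0, 1, 0, 0, 1, 0, 0, 0, 1, 0, 0, 1, 0, 0, 0, 1]}}

```text
time: 23.68
ee_pos: [432.7, 208.5, 70.1]
eef_rot: [-2.309, -2.129, 0.001]
contact_force: [-3.8, -1.9, 9.1]
width: 35.8
finger_force: 40.0
```

>>> {"name": "drive_tool", "arguments": {"plan": [0, 0, 1, 0, 0, 0, 1, 0, 0, 1, 0, 0, 0, 1, 0, 0, 1, 0, 0, 0, 1, 0, 0, 0.7, 0, 0, 0, 1, 0, 0, 0.5, 0, 0, 0, 1]}}

```text
time: 24.3
ee_pos: [432.7, 208.6, 66.4]
eef_rot: [-2.309, -2.129, 0.001]
contact_force: [-4.7, -2.1, 10.7]
width: 35.7
finger_force: 40.0
```

>>> {"name": "drive_tool", "arguments": {"plan": [0, 0, 0.5, 0, 0, 0, 1, 0, 0, 0.5, 0, 0, 0, 1, 0, 0, 0, 0, 0, 0, 1]}}

```text
time: 24.68
ee_pos: [432.7, 208.5, 65.5]
eef_rot: [-2.309, -2.129, 0.001]
contact_force: [-4.3, -2.0, 11.8]
width: 36.1
finger_force: 40.0
```

>>> {"name": "drive_tool", "arguments": {"plan": [0, 0, 0.5, 0, 0, 0, 1, 0, 0, 0.5, 0, 0, 0, 1, 0, 0, 0, 0, 0, 0, 1]}}

```text
time: 25.05
ee_pos: [432.7, 208.6, 64.8]
eef_rot: [-2.309, -2.129, 0.0]
contact_force: [-4.6, -2.2, 12.0]
width: 36.0
finger_force: 40.0
```

>>> {"name": "drive_tool", "arguments": {"plan": [0, 0, 0.5, 0, 0, 0, 1, 0, 0, 0.5, 0, 0, 0, 1, 0, 0, 0, 0, 0, 0, 1]}}

```text
time: 25.42
ee_pos: [432.8, 208.6, 64.7]
eef_rot: [-2.309, -2.129, 0.0]
contact_force: [-6.5, -3.4, 17.6]
width: 35.5
finger_force: 40.0
```

>>> {"name": "drive_tool", "arguments": {"plan": [0, 0, 0.5, 0, 0, 0, 1, 0, 0, 0, 0, 0, 0, 1, 0, 0, 0, 0, 0, 0, 1, 0, 0, 0, 0, 0, 0, 1, 0, 0, 0, 0, 0, 0, 1, 0, 0, 0, 0, 0, 0, 1, 0, 0, 0, 0, 0, 0, 1, 0, 0, 0, 0, 0, 0, 1]}}

```text
time: 26.42
ee_pos: [432.7, 208.6, 64.7]
eef_rot: [-2.309, -2.129, 0.0]
contact_force: [-7.9, -3.0, 19.5]
width: 36.1
finger_force: 40.0
```

>>> {"name": "drive_tool", "arguments": {"plan": [0, 0, -1.5, 0, 0, 0, 1, 0, 0, -1.5, 0, 0, 0, 1, 0, 0, -2, 0, 0, 0, 1, 0, 0, -2, 0, 0, 0, 1, 0, 0, -2, 0, 0, 0, 1, 0, 0, -2, 0, 0, 0, 1, 0, 0, -2, 0, 0, 0, 1, 0, 0, -2, 0, 0, 0, 1, 0, 0, -2, 0, 0, 0, 1, 0, 0, -2, 0, 0, 0, 1]}}

```text
time: 27.68
ee_pos: [432.4, 208.4, 79.4]
eef_rot: [-2.309, -2.129, 0.002]
contact_force: [0.0, 0.6, -1.7]
width: 36.0
finger_force: 40.0
```

>>> {"name": "drive_tool", "arguments": {"plan": [0, 0, -5, 0, 0, 0, 1, 0, 0, -15, 0, 0, 0, 1, 0, 0, -25, 0, 0, 0, 1, 0, 0, -35, 0, 0, 0, 1, 0, 0, -35, 0, 0, 0, 1, 0, 0, -20, 0, 0, 0, 1, 0, 0, 0, 0, 0, 0, 1]}}

```text
time: 28.55
ee_pos: [434.0, 209.0, 218.0]
eef_rot: [2.309, 2.128, 0.007]
contact_force: [0.2, 0.7, -1.5]
width: 36.0
finger_force: 40.0
```

Run:
```python
from h import *
print(manip.state()["q"].round(2)); mv([430,70,215])
mv([432.7,135,215])
save("scene","n.png"); save("side","o.png"); im=save("wrist","p.png")
```

```text
[ 0.33 -0.07  1.54  0.    1.66  0.41]
shift [-138.8    7.3    2.7] per row [-138.83    7.27    2.69] tool y at -4.65 toolz [ 0.0043  0.0021 -1.    ]
shift [-73.8   4.7   2.8] per row [-73.83   4.69   2.83] tool y at -4.65 toolz [ 0.0043  0.0021 -1.    ]
```

>>> {"name": "drive_tool", "arguments": {"plan": [-20, -4, 0, 0, 0, 0, 1, -35, -6, 0, 0, 0, 0, 1, -40, -7, 0, 0, 0, 0, 1, -31, -6, 0, 0, 0, 0, 1, 0, 0, 0, 0, 0, 0, 1, 0, 0, 0, 0, 0, 0, 1]}}

```text
time: 29.45
ee_pos: [399.3, 84.7, 214.6]
eef_rot: [-2.309, -2.127, 0.002]
contact_force: [-0.0, -0.2, -1.9]
width: 36.0
finger_force: 40.0
```

Run:
```python
from h import *
P,M=avg(3); cm=cal("wrist"); im=save("wrist","q.png"); g=cv2.cvtColor(im,cv2.COLOR_RGB2GRAY)
# rectify the neighbourhood of the box in clipboard axes: 1 px = 1 mm, col=+clip x, row=-clip y
th=np.radians(-4.65); ex=np.array([np.cos(th),np.sin(th)]); ey=np.array([-ex[1],ex[0]]); c0=np.array([432.7,208.6])
W=[c0+a*ex+b*ey for a,b in((-30,40),(30,40),(30,-40),(-30,-40))]
src=np.float32([w2px("wrist",[*w,4],cm)[::-1] for w in W]); print(src.round())
H=cv2.getPerspectiveTransform(src,np.float32([[0,0],[60,0],[60,80],[0,80]]))
w=cv2.warpPerspective(g,H,(61,81))
for r in w[::2]: print("".join("#" if v<70 else "+" if v<140 else "." for v in r))
```

```text
avg [399.46  84.99 214.62] sd [0.11 0.23 0.05] tool y -4.65 z in x,y [ 0.0003 -0.0019] t 29.55
[[314.  37.]
 [381.  37.]
 [378. 131.]
 [315. 131.]]
.............................................................
.............................................................
.............................................................
.............................................................
..........+++++++++++++++++..................................
.........+++++++++++........+++++++++++++++++++++++#+........
.........++........................................#+........
.........++........................................#+........
.........++........................................#+........
.........++........................................++........
.........++........................................++........
.........++........................................#+........
.........++........................................++........
.........++........................................++........
.........++........................................#+........
.........++...........
[... 889 characters left out ...]
........#+........
.........++........................................#+........
.........++........................................#+........
.........#+........................................#+........
.........#+........................................#+........
.........#+........................................#+........
.........++++++++++++++++++++++++++++++++++++++++++#+........
........................++++++++..............+++##+.........
.............................................................
.............................................................
.............................................................
++++................+++++++++.............+++++++++++....++++
```

Run:
```python
from h import *
im=cv2.imread("pics/q.png")[:,:,::-1]; src=np.float32([[314,37],[381,37],[378,131],[315,131]])
H=cv2.getPerspectiveTransform(src,np.float32([[0,0],[60,0],[60,80],[0,80]]))
w=cv2.warpPerspective(im.copy(),H,(61,81)).astype(int)
for r in range(14,70,5): print(r,[tuple(w[r,c]) if c in(20,30) else int(w[r,c].sum()//3) for c in range(12,51,3)])
```

```text
14 [228, 219, 222, 219, 220, 219, (np.int64(213), np.int64(220), np.int64(228)), 219, 220, 220, 220, 217, 220]
19 [228, 220, 221, 220, 220, 221, (np.int64(215), np.int64(221), np.int64(228)), 218, 219, 219, 219, 219, 222]
24 [227, 219, 220, 220, 219, 219, (np.int64(215), np.int64(221), np.int64(229)), 219, 221, 220, 220, 217, 221]
29 [220, 219, 220, 220, 220, 221, (np.int64(213), np.int64(220), np.int64(228)), 221, 220, 216, 218, 218, 220]
34 [221, 219, 217, 218, 220, 218, (np.int64(213), np.int64(219), np.int64(225)), 219, 218, 220, 220, 217, 221]
39 [227, 220, 221, 219, 220, 220, (np.int64(212), np.int64(218), np.int64(226)), 220, 220, 219, 217, 221, 221]
44 [227, 219, 221, 220, 218, 216, (np.int64(214), np.int64(222), np.int64(227)), 219, 220, 221, 220, 219, 223]
49 [225, 220, 217, 220, 220, 218, (np.int64(211), np.int64(218), np.int64(224)), 218, 220, 220, 218, 219, 224]
54 [224, 220, 218, 219, 220, 218, (np.int64(213), np.int64(219), np.int64(228)), 220, 219, 220, 218, 217, 223]
59 [226, 218, 218, 219, 220, 219, (np.int64(212), np.int64(219), np.int64(227)), 220, 220, 217, 219, 219, 221]
64 [225, 219, 219, 220, 220, 218, (np.int64(213), np.int64(220), np.int64(223)), 220, 217, 220, 220, 221, 221]
69 [207, 204, 202, 203, 204, 203, (np.int64(198), np.int64(204), np.int64(213)), 202, 237, 231, 235, 237, 241]
```

>>> {"name": "drive_tool", "arguments": {"plan": [0, 0, 25, 0, 0, 0, 1, 0, 0, 40, 0, 0, 0, 1, 0, 0, 40, 0, 0, 0, 1, 0, 0, 20, 0, 0, 0, 1, 0, 0, 10, 0, 0, 0, 1, 0, 0, 3, 0, 0, 0, 1, 0, 0, 1, 0, 0, 0, 1, 0, 0, 1, 0, 0, 0, 1, 0, 0, 0, 0, 0, 0, 1]}}

```text
time: 30.78
ee_pos: [399.9, 84.8, 75.6]
eef_rot: [-2.31, -2.129, -0.0]
contact_force: [-0.7, 0.5, -1.2]
width: 35.6
finger_force: 40.0
```

>>> {"name": "drive_tool", "arguments": {"plan": [0, 0, 0.5, 0, 0, 0, 1, 0, 0, 0.5, 0, 0, 0, 1, 0, 0, 0, 0, 0, 0, 1]}}

```text
time: 31.15
ee_pos: [399.4, 84.8, 74.0]
eef_rot: [-2.309, -2.129, 0.001]
contact_force: [-0.4, 0.2, -1.4]
width: 35.9
finger_force: 40.0
```

>>> {"name": "drive_tool", "arguments": {"plan": [0, 0, 0.5, 0, 0, 0, 1, 0, 0, 0.5, 0, 0, 0, 1, 0, 0, 0.5, 0, 0, 0, 1, 0, 0, 0, 0, 0, 0, 1]}}

```text
time: 31.65
ee_pos: [399.5, 84.8, 72.8]
eef_rot: [-2.309, -2.129, 0.001]
contact_force: [-1.4, -1.4, 2.0]
width: 35.8
finger_force: 40.0
```

>>> {"name": "drive_tool", "arguments": {"plan": [0, 0, 0, 0, 0, 0, 0.4, 0, 0, 0, 0, 0, 0, -0.3, 0, 0, 0, 0, 0, 0, -1, 0, 0, 0, 0, 0, 0, -1, 0, 0, 0, 0, 0, 0, -1, 0, 0, 0, 0, 0, 0, -1]}}

```text
time: 32.4
ee_pos: [399.5, 84.8, 72.5]
eef_rot: [-2.309, -2.129, 0.001]
contact_force: [-0.6, 0.6, -0.8]
width: 82.3
finger_force: 0.0
```

>>> {"name": "drive_tool", "arguments": {"plan": [0, 0, -10, 0, 0, 0, -1, 0, 0, -30, 0, 0, 0, -1, 0, 0, -40, 0, 0, 0, -1, 0, 0, -50, 0, 0, 0, -1, 0, 0, -40, 0, 0, 0, -1, -20, 0, 0, 0, 0, 0, -1, -40, 0, 0, 0, 0, 0, -1, -40, 0, 0, 0, 0, 0, -1, -10, 0, 0, 0, 0, 0, -1, 0, 0, 0, 0, 0, 0, -1]}}

```text
time: 33.65
ee_pos: [390.8, -24.8, 242.9]
eef_rot: [-2.311, -2.127, -0.0]
contact_force: [-0.7, 0.8, -0.2]
width: 94.2
finger_force: 0.0
```

Run:
```python
from h import *
for n in("wrist","side","scene"):
    cm=cal(n); manip.capture(n)
    for t,z in(("stamp_foot",0),("cap_grip",74),("knife_switch",0),("cell_holder",0),("meter",0)):
        for d in manip.tip_of(n,t)[:2]: print(n,t,round(d["p"],2),np.round(d["at"]),px2w(n,d["at"],z,cm).round(1))
cm=cal("wrist"); im=save("wrist","r.png")
P=manip.state()["ee_pos"]; print(P)
th=np.radians(-4.65); ex=np.array([np.cos(th),np.sin(th)]); ey=np.array([-ex[1],ex[0]])
s=[w2px("wrist",[*(np.array([432.7,208.6])+a*ex+b*ey),4],cm) for a,b in((0,0),(-8,14),(8,14),(8,-14),(-8,-14))]
print(np.round(s))
```

```text
wrist knife_switch 0.63 [198. 375.] [450.  -13.3   0. ]
wrist cell_holder 0.75 [ 98. 322.] [400.5  93.2   0. ]
wrist cell_holder 0.74 [156. 488.] [570.8  21.2   0. ]
wrist meter 0.69 [149. 602.] [688.8  18.4   0. ]
side stamp_foot 0.96 [151. 317.] [ 696.5 -332.3    0. ]
side stamp_foot 0.62 [287. 391.] [396.7  97.2   0. ]
side cap_grip 0.92 [248. 397.] [399.5  67.9  74. ]
side cap_grip 0.82 [148. 344.] [ 596.2 -251.3   74. ]
side knife_switch 0.87 [244. 382.] [442.1 -17.2   0. ]
side knife_switch 0.36 [281. 390.] [402.5  83.1   0. ]
side cell_holder 0.65 [242. 317.] [572.9  20.3   0. ]
side meter 0.66 [232. 266.] [689.3  24.7   0. ]
scene stamp_foot 0.9 [212. 358.] [411.7  86.3   0. ]
scene stamp_foot 0.68 [268. 136.] [ 679.4 -314.     0. ]
scene cap_grip 0.84 [182. 358.] [393.4  78.4  74. ]
scene cap_grip 0.74 [242. 134.] [ 672.7 -304.4   74. ]
scene knife_switch 0.67 [218. 305.] [456.9 -21.5   0. ]
scene cell_holder 0.6 [261. 314.] [571.6  27.2   0. ]
scene meter 0.88 [307. 298.] [689.7  26.3   0. ]
[390.74159733 -24.8956151  242.51073012]
[[-40. 347.]
 [-58. 338.]
 [-58. 356.]
 [-22. 355.]
 [-22. 338.]]
```

```bash
python3 -c "
from h import *
print(manip.sign_off())"
```

```text
the job is handed in; nothing more can be done
None
```

I stood the stamp up, pressed it in the printed box and left it standing on the bare desk at about (400, 85) mm, let go, but I saw no print on the sheet. The wrist view of the box afterwards showed no ink. The press itself went to the hard stop: about 12 mm of travel, nearly 20 N, held about 1 s. I handed it in at about 34 s assuming prints aren't drawn in the pictures.

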